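Park the blowtorch in its keeper

TASK

Put the blowtorch away in its keeper: first pick the wooden offcut out of the way and lay it in the shallow tray, then slide the torch along the bench, standing upright and never lifted, through the keeper's mouth until it is fully home. Last, tip the drop bar over so that it falls shut across the front of the torch; the torch is nearly empty and top-heavy, so it must not tip on the way, and the spray can and the glue bottle are to be left where they stand.

Things in the scene. Friction and masses are not known exactly. Their poses are not given: they have to be found in the camera images.
- blowtorch: hand blowtorch standing upright: grey steel gas cylinder, 76 mm diameter, straight side to 150 mm up, shoulder to 185 mm, brass head 35 mm wide to 240 mm, burner leaning out 52 mm to the x side, top 303 mm up. 0.55 to 0.9 kg, centre of mass 150 mm up, bench friction 0.5 to 0.7: pushed above 50 to 80 mm it tips instead of sliding. Too thick to grasp. Origin: centre of underside, z up
- keeper: grey welded frame fixed on the bench, no floor, a bay for the upright torch. Origin: on the bench at the bay's centre, x from the mouth into the bay, z up. Side rails (14 to 36 mm up) 86 mm apart; back stops meet the cylinder when its axis is 2 mm past the origin along x. Four square posts 16 mm wide, 127 mm high at y = +-62 mm, x = -38 and +47 mm
- keeper_mouth (a point): middle of the keeper's mouth, on the bench, at x = -46 mm in the keeper's frame. From here flared lead-ins, 36 mm high, spread toward the approaching torch to 118 mm apart at x = -72 mm
- bar_pivot (a point): pivot of the drop bar, on the front of the keeper's +y front post, 104 mm above the bench, at x = -50, y = +62 mm in the keeper's frame
- bar_end (a point): middle of the drop bar at 124 mm from its pivot; in the fork on the other front post when the bar is shut. Origin only.
- drop_bar (a joint): drop bar: flat steel bar, 6 mm thick, 20 mm wide, 147 mm long from its pivot, swinging in the upright plane across the mouth. 0: shut, level; 1.57: upright; 1.9: fully open, leaning out over the keeper's +y side, where it rests at first. Pushed past upright toward the keeper's -y side it falls shut by itself, if the torch is less than 9 mm short of home. 0.12 kg, loose hinge
- offcut: wooden offcut, a plain block 30 x 70 x 30 mm lying in front of the keeper's mouth, 0.06 kg. Origin: centre of its underside; its 70 mm run along its y.
- tray: shallow open tray of thin sheet, 144 x 204 x 23 mm outside (204 along its y), rims 8 mm thick, floor 2 mm above the bench. It cannot be moved. Origin: centre of its underside.
- spray_can: aerosol can with a cap, 56 mm diameter, 203 mm tall, standing at the back before the drawer cabinet (which is 0.3 m high, its front 0.65 m ahead of the robot's base). Origin: centre of its underside
- glue_bottle: glue bottle with a pointed cap, 57 mm diameter, 155 mm tall, standing at the back before the drawer cabinet. Origin: centre of its underside

How it is judged:
By the outcome, as a careful person would: the job done as asked, in the order asked, and still so for the second after the job is handed in, with the robot touching nothing.
It also fails if it takes over 72 s, if anything falls off the work surface, if the arm or the gripper's body presses on something with over 40 N, if the wrist force passes 120 N, or if a joint passes its speed limit or range.

ROBOT

A 6-joint arm with a two-finger parallel gripper is mounted at the origin on a cart in front of the work surface, level with it; the furniture and walls round the work are solid. World frame = base frame: x ahead of the robot, y to its left, z up, the work surface at z = 0. Lengths are in mm, angles in rad, forces in N, time in s.
With the tool pointing down it reaches from about 350 to 775 mm from the base axis. Payload 7.3 kg.
Tool frame: the origin (TCP) lies at the very end of the fingers, on their centre line; the grasp point (between the pads) lies 19 mm behind it; z points along the fingers, y is the line along which they close (so a half turn about z gives the same grasp; the last joint's range is limited). The gripper opens to 92 mm and grips with 3 to 60 N. Pads are 19 mm wide; open, the fingers measure 130 mm over their backs; the gripper's body (75 mm by 190 mm) begins 47 mm behind the grasp point.
Start: joints at [-0.146, 0.342, 1.524, -0, 1.275, -0.146], TCP at [525.019, 0.019, 226.741] pointing down, gripper open.
Joint ranges: [-2.53, 2.53], [-0.77, 2.02], [0.04, 2.7], [-1, 4.14], [0.28, 2.66], [-3.11, 3.11]. Speed limits (rad/s): [2.57, 2.57, 3.14, 3.14, 3.14, 3.14].

INTERFACE

Orientations are given as [roll, pitch, yaw] about the fixed x, y, z axes, in that order (R = Rz(yaw) Ry(pitch) Rx(roll)).
In Python, from plant import bot gives the robot as it stands.
- The arm moves only by the tool apply_moves, never from a script. Its argument "motion" is text: rows parted by semicolons, each of 4 numbers parted by spaces: the shift along the tool's x, y, z in m, then the turn about the tool's z in degrees. A call has 1 to 8 rows; each row shifts and turns the commanded pose from where the row before left it, along the tool's axes as they then stand; what a row does not reach is not made up. A row lasts 1/8 s, in which the tool goes at most 62.5 mm and 10.7 degrees, less where a joint would pass 70% of its speed; a pose out of reach is approached as far as the arm can. A call with a gripper value outside its range is refused whole. "fingers" is the opening, from -1 (shut) to 1 (fully open), set as the call begins (left out, the last holds). The fingers move at their own pace and stop on an object; the grip force is fixed at half the most. Time passes only in rows, so rows that do not move let the fingers close. It gives the time, the measured TCP pose, the force, the opening and the grip force at its end, in the units of the state.
- bot.get_obs(): the state, without advancing time (a new reading comes with each control period).
- bot.capture(name): name is "scene" or "side" or "wrist"; returns a dict with "img" (480x640x3 uint8, blue, green, red), "range_z" (480x640 float32, mm along the optical axis (not along the pixel's ray), 0 where there is no reading), "fx", "fy", "cx", "cy" (pixels), "D" ([k1, k2, p1, p2, k3] as OpenCV has them; the pictures are not rectified), "world_from_camera" (4x4, takes a point from camera to world coordinates); the wrist camera has in their place "mount" (4x4, takes a point from camera to tool coordinates, whose origin is the TCP and whose axes are the flange's). Camera axes: x right, y down, z forward; pixel columns grow to the right and rows downward; lengths in mm; the calibration is good to about 2 mm. A picture is of the moment at which its call begins: read the wrist's pose just before it.
- bot.close_job(): hands the job in; it is judged then, once.
Trained networks look in a picture, given as the dict that the camera call returned (one of the last four; its "shot" number tells which), for a name from the list of things; names that differ only in an ending like _2 or _b are one class to them, and where a whole thing is asked for, a point or a joint stands for the part that bears it (a point fixed in the world has none). Each returns a list of dicts, best first, with "p" (0 to 1); they miss things now and then, are a little off and sometimes report something else, mostly with a low value. They report only what shows in the picture. A call takes as long as a camera call.
- bot.cut_out(picture, thing): "pixels" (480x640 bool, what is visible of it) and "point" ([column, row] in pixels, amid what is visible of it).
The state is a dict: "time": time; "joint_positions": joint angles; "dq": joint speeds; "tau": joint torques, N m; "tool_pos": TCP position; "tcp_rot": TCP orientation; "contact_force": force on the tool from outside, world axes, zero at the start; "moment": the same for the moment, N m; "grip_width": finger opening in mm; "finger_force": force on a finger pad.
Only numpy, scipy, OpenCV 4.12 (cv2) and the standard library are available. Lean on these libraries where they do the work, as an engineer would, in place of code of your own. Each camera call takes 0.05 s, during which the arm holds its last target. There are 200 camera calls.

## Working session

There is one attempt and no reset: what is moved stays moved. The work goes in short steps, Python scripts to look and compute and a tool call to move; the robot and the scene stay as the last step left them, time stands still between calls to the robot, and variables do not carry over. Pictures are saved under pics/ and viewed, at most 10 in all, crops included, and the job is handed in when it is done.

Besides the shell and the picture viewer there is one more tool, called after "Emit:" as name(argument=value, ...) on one line, values as JSON. apply_moves: Moves the arm, as the interface text tells. Its arguments: {"type":"object","properties":{"motion":{"type":"string"},"fingers":{"type":"number"}},"required":["motion"]}

```bash
ls; mkdir -p pics; cat > h.py <<'E'
import numpy as np, cv2
from plant import bot
from scipy.spatial.transform import Rotation as R
def wfc(c,obs=None):
    if 'world_from_camera' in c: return np.array(c['world_from_camera'])
    T=np.eye(4);T[:3,:3]=R.from_euler('xyz',obs['tcp_rot']).as_matrix();T[:3,3]=obs['tool_pos']
    return T@np.array(c['mount'])
def cloud(c,mask,obs=None):
    v,u=np.nonzero(mask&(c['range_z']>0)); z=c['range_z'][v,u]
    K=np.array([[c['fx'],0,c['cx']],[0,c['fy'],c['cy']],[0,0,1.]])
    p=cv2.undistortPoints(np.stack([u,v],1).astype(float)[:,None],K,np.array(c['D']))[:,0]
    P=np.c_[p*z[:,None],z]; T=wfc(c,obs); return P@T[:3,:3].T+T[:3,3]
E
python3 - <<'E'
from h import *
o=bot.get_obs(); print(o)
for n in ['scene','side']:
    c=bot.capture(n); cv2.imwrite(f'pics/{n}0.png',c['img']); print(n,np.round(wfc(c),2).tolist())
    for t in ['blowtorch','keeper','drop_bar','bar_end','offcut','tray','spray_can','glue_bottle']:
        for d in bot.cut_out(c,t)[:2]:
            P=cloud(c,d['pixels']); print(t,round(d['p'],2),np.round(d['point']),len(P), np.round(np.percentile(P,[2,50,98],axis=0)).tolist() if len(P) else '')
E
```

```text
pics
{'time': 0.0, 'joint_positions': array([-1.45992461e-01,  3.42691292e-01,  1.52503456e+00,  2.20698959e-05,
        1.27541125e+00, -1.46026328e-01]), 'dq': array([-0.00069282,  0.00054969, -0.00108659, -0.00158997,  0.00201161,
       -0.00015423]), 'tau': array([ 7.61924657e-04, -4.31245601e+01, -2.44219762e+01,  7.17750052e-02,
        5.59406646e-02, -1.04314388e-04]), 'tool_pos': array([5.24581125e+02, 9.45955670e-02, 2.26055162e+02]), 'tcp_rot': array([-3.14006771e+00, -2.45609202e-04,  1.57082357e+00]), 'contact_force': array([-0.05101572, -0.05292535,  1.1166977 ]), 'moment': array([ 0.00881398,  0.06399648, -0.00502787]), 'finger_force': 0.0, 'grip_width': 91.61242176162766}
scene [[-0.9, -0.23, 0.37, 202.47], [-0.44, 0.44, -0.78, 839.31], [0.02, -0.87, -0.5, 517.09], [0.0, 0.0, 0.0, 1.0]]
blowtorch 0.95 [369. 222.] 4419 [[419.0, -250.0, -1.0], [446.0, 134.0, 124.0], [611.0, 154.0, 292.0]]
keeper 0.81 [256. 338.] 9132 [[393.0, 363.0, 3.0], [464.0, 441.0, 74.0], [588.0, 500.0, 225.0]]
drop_bar 0.89 [322. 276.] 1038 [[383.0, 400.0, 104.0], [406.0, 408.0, 189.0], [434.0, 4
[... 980 characters left out ...]
589.0, 3.0, 22.0]]
drop_bar 0.55 [216. 181.] 588 [[385.0, 389.0, 97.0], [411.0, 401.0, 173.0], [498.0, 542.0, 239.0]]
bar_end 0.68 [212. 179.] 570 [[384.0, 389.0, 99.0], [411.0, 401.0, 174.0], [439.0, 411.0, 239.0]]
offcut 0.61 [261. 248.] 318 [[451.0, 293.0, 2.0], [468.0, 308.0, 26.0], [495.0, 358.0, 31.0]]
tray 0.83 [389. 318.] 5205 [[388.0, -139.0, -1.0], [489.0, -65.0, 2.0], [589.0, 3.0, 22.0]]
spray_can 0.96 [406. 241.] 2377 [[594.0, -2.0, 12.0], [605.0, 11.0, 107.0], [635.0, 43.0, 202.0]]
spray_can 0.41 [229. 215.] 2848 [[393.0, 352.0, 1.0], [494.0, 407.0, 67.0], [585.0, 495.0, 228.0]]
glue_bottle 0.86 [357. 242.] 1402 [[588.0, 140.0, -0.0], [603.0, 155.0, 67.0], [661.0, 204.0, 142.0]]
```

View pics/scene0.png

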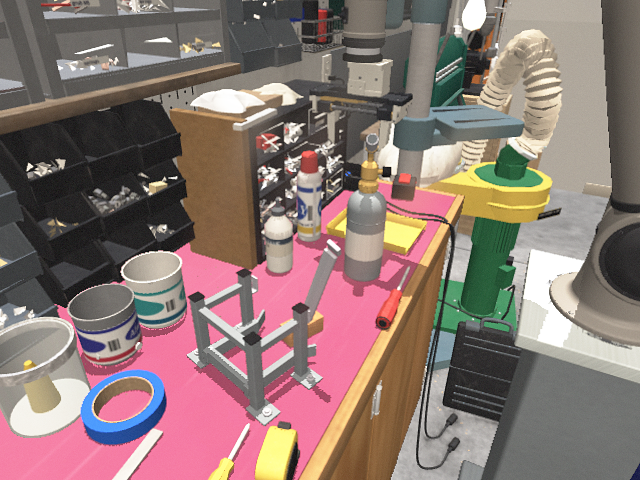

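View pics/side0.png

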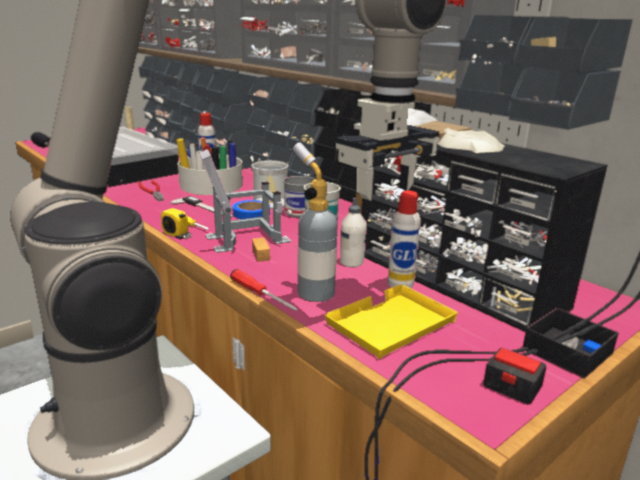

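The scene shows the torch at about (365,230), the keeper with its mouth facing the torch at (255,340), the offcut at its mouth (310,328), and the bar leaning out over the robot side. The tray is behind the torch. Next I fit the poses from both clouds.

```bash
cat > fit.py <<'E'
from h import *
from scipy.optimize import least_squares
def get(t,cams,idx=0):
    out=[]
    for c in cams:
        ds=bot.cut_out(c,t)
        if ds: out.append(cloud(c,cv2.erode(ds[0]['pixels'].astype(np.uint8),np.ones((3,3)))>0))
        else: out.append(np.zeros((0,3)))
    return out
def circ(P,r):
    f=lambda q:np.hypot(P[:,0]-q[0],P[:,1]-q[1])-r
    s=least_squares(f,P[:,:2].mean(0),loss='soft_l1',f_scale=2);return s.x,np.median(abs(s.fun))
def near(P,c,r): return P[np.hypot(P[:,0]-c[0],P[:,1]-c[1])<r]
def sqd(q,h): # signed dist to square outline
    d=np.abs(q)-h; return np.hypot(*np.maximum(d,0).T)+np.minimum(d.max(1),0)
def keeper(P):
    P=P[(P[:,2]>45)&(P[:,2]<122)]
    posts=np.array([[x,y] for x in(-38,47) for y in(62,-62)])
    def f(q):
        c,s=np.cos(q[2]),np.sin(q[2]);L=(P[:,:2]-q[:2])@np.array([[c,-s],[s,c]])
        return np.min([np.abs(sqd(L-p,8)) for p in posts],axis=0)
    best=None
    for a in np.arange(1.57-.6,1.57+.7,.2):
        for dx in(-20,0,20):
            s=least_squares(f,[475+dx,440,a],loss='soft_l1',f_scale=2,x_scale=[1,1,.01])
            if best is None or s.cost<best.cost: best=s
    return best.x,np.median(best.fun),len(P)
E
python3 - <<'E'
from fit import *
cs=[bot.capture('scene'),bot.capture('side')]
T=get('blowtorch',cs)[0]; T=near(T,(446,134),90)
B=T[(T[:,2]>15)&(T[:,2]<140)]; print('torch',circ(B,38),len(B))
# side torch by box from depth
c=cs[1];m=np.zeros((480,640),bool);m[200:300,295:340]=1
P=cloud(c,m);P=P[(P[:,2]>15)&(P[:,2]<140)&(P[:,1]>60)&(P[:,1]<170)&(P[:,0]<520)];print('torch side',circ(P,38),len(P))
head=T[(T[:,2]>260)];print('burner',head.mean(0) if len(head) else 0)
K=get('keeper',cs)
for k in K: print('keeper',keeper(k))
print('keeper both',keeper(np.vstack(K)))
for o in get('offcut',cs):
    o=o[(o[:,2]>26)&(o[:,2]<40)]; print('offcut top',len(o),cv2.minAreaRect(o[:,:2].astype(np.float32)),o.mean(0))
t=get('tray',cs)[1]; r=t[t[:,2]>17];print('tray',cv2.minAreaRect(r[:,:2].astype(np.float32)),cv2.minAreaRect(t[:,:2].astype(np.float32)))
for n,r in(('spray_can',28),('glue_bottle',28.5)):
    for P in get(n,cs):
        P=P[(P[:,2]>15)&(P[:,2]<80)]; P=near(P,np.median(P,0),60);print(n,circ(P,r))
for b in get('drop_bar',cs):
    b=b[(b[:,0]<450)&(b[:,2]>95)];l=b[:,2]<130;h=b[:,2]>225;print('bar',b[l].mean(0),b[h].mean(0))
# other stuff on bench between torch & keeper
for c in cs:
    P=cloud(c,np.ones((480,640),bool));Q=P[(P[:,2]>8)&(P[:,2]<60)&(P[:,0]>330)&(P[:,0]<440)&(P[:,1]>140)&(P[:,1]<345)]
    if len(Q):print('misc',len(Q),np.percentile(Q,[0,5,50,95,100],axis=0).round().tolist())
E
```

```text
torch (array([456.79471844, 106.84978206]), np.float64(0.67815410262995)) 2018
torch side (array([457.3706548 , 106.74258477]), np.float64(0.8348507815369146)) 2241
burner [440.31312696 151.06130675 285.49475115]
keeper (array([509.58363217, 427.0176997 ,   1.26989656]), np.float64(1.048622124492944), 3439)
keeper (array([505.95264325, 412.7663071 ,   1.26969972]), np.float64(2.271279118813677), 880)
keeper both (array([509.41882757, 426.59761158,   1.27002457]), np.float64(1.450869560433614), 4319)
offcut top 47 ((457.1910705566406, 315.50030517578125), (9.870363235473633, 26.218870162963867), 8.73876667022705) [458.3101234  314.43824603  29.04124176]
offcut top 146 ((476.10968017578125, 328.310302734375), (72.100830078125, 26.891498565673828), 65.03826904296875) [473.62464463 324.83632438  28.83987775]
tray ((411.46539306640625, 399.0858154296875), (17.611112594604492, 58.489139556884766), 68.13674926757812) ((411.46539306640625, 399.0858154296875), (17.611112594604492, 58.489139556884766), 68.13674926757812)
spray_can (array([622.29877474,  25.67267786]), np.float64(0.7635272816688214))
spray_can (array([623.1356452 ,  26.43734628]), np.float64(0.9604478234317195))
glue_bottle (array([617.60703301, 168.90438313]), np.float64(0.818938676759533))
glue_bottle (array([617.81894398, 170.3327278 ]), np.float64(1.3035748632108444))
bar [nan nan nan] [nan nan nan]
bar [430.39281954 393.81882967 115.09799802] [390.81583004 404.21468663 232.83131903]
misc 579 [[348.0, 140.0, 8.0], [350.0, 148.0, 11.0], [361.0, 225.0, 22.0], [375.0, 258.0, 27.0], [440.0, 261.0, 54.0]]
misc 440 [[347.0, 140.0, 8.0], [349.0, 159.0, 10.0], [357.0, 203.0, 20.0], [368.0, 252.0, 26.0], [375.0, 260.0, 28.0]]<stdin>:19: RuntimeWarning: Mean of empty slice.
  ret = um.true_divide(
```

```bash
python3 - <<'E'
from fit import *
cs=[bot.capture('scene'),bot.capture('side')]
P=np.vstack([cloud(c,np.ones((480,640),bool)) for c in cs])
t=P[(P[:,2]>17)&(P[:,2]<28)&(P[:,0]>370)&(P[:,0]<600)&(P[:,1]>-155)&(P[:,1]<20)]
print('tray rim',len(t),cv2.minAreaRect(t[:,:2].astype(np.float32)),np.percentile(t,[1,99],axis=0).round())
T=near(P,(457,107),75);
d=np.array([np.cos(1.94),np.sin(1.94)])
for z in range(180,310,8):
    q=T[(T[:,2]>=z)&(T[:,2]<z+8)]
    if len(q)>3:
        L=q[:,:2]-[457,107]; a=L@d; b=L@[-d[1],d[0]]
        print(z,len(q),np.percentile(a,[2,50,98]).round(1),np.percentile(b,[2,50,98]).round(1))
o=bot.get_obs();c=bot.capture('wrist');cv2.imwrite('pics/w0.png',c['img']);print(np.array(c['mount']).round(3).tolist())
E
```

```text
tray rim 970 ((492.1730041503906, -61.75800323486328), (215.98114013671875, 161.98883056640625), 0.3221127390861511) [[ 386. -141.   17.]
 [ 598.   17.   25.]]
180 124 [-17.7   7.5  18.6] [-15.    7.3  17.9]
188 157 [-18.    8.4  18.9] [-17.2   8.8  19. ]
196 188 [-16.8   6.1  17.8] [-15.7   6.2  17.9]
204 98 [-14.8   3.9  15.4] [-12.5   6.7  38. ]
212 192 [-15.7   6.7  16.4] [-13.6  12.   39.8]
220 235 [-15.5   6.2  16.1] [-12.4  17.1  40.3]
228 212 [-15.5   4.2  16.2] [-12.5   9.9  39. ]
236 109 [-10.2   2.9  12.6] [-10.5   3.1  12.5]
244 49 [-5.1  2.1  7.9] [-4.4  2.4  6.5]
252 41 [-3.2  4.7 10.9] [-4.9  2.6  6.3]
260 62 [ 2.5 14.7 32. ] [-7.1  2.8  8.6]
268 89 [10.3 25.8 40.7] [-9.6  5.7 12.1]
276 111 [10.8 28.2 49.9] [-9.7  6.3 10.9]
284 129 [21.1 43.2 57.6] [-9.8  4.4 11.1]
292 162 [-71.9  44.3  55.1] [-9.6  5.1 42.5]
300 105 [-72.7 -63.6  49.5] [-4.8 19.6 43.1]
308 86 [-72.9 -66.2 -57.9] [ 8.3 26.2 42.9]
[[0.001, -0.956, -0.292, 79.446], [1.0, 0.001, 0.001, 0.34], [-0.0, -0.292, 0.956, -157.64], [0.0, 0.0, 0.0, 1.0]]
```

Emit:
apply_moves(motion="0 0 -0.05 0; 0 0 -0.05 0; 0.06 0 0 5; 0.06 0 0 5; 0.055 -0.02 0 5; 0.05 -0.02 0 5; 0.04 -0.01 0 5; 0 0 0 0", fingers=1)

```text
time: 2.85
tool_pos: [517.5, 274.5, 326.1]
tcp_rot: [-3.141, 0.0, 1.138]
contact_force: [-0.8, -0.7, 1.0]
grip_width: 91.9
finger_force: 0.0
```

```bash
python3 - <<'E'
from fit import *
o=bot.get_obs();c=bot.capture('wrist');cv2.imwrite('pics/w1.png',c['img'])
A=cloud(c,np.ones((480,640),bool),o);A=A[A[:,2]<250]
print(np.percentile(A,[1,99],axis=0).round())
print('keeper w',keeper(A[(A[:,0]>400)&(A[:,1]>360)&(A[:,1]<540)&(A[:,0]<600)]))
cc=[c,bot.capture('scene'),bot.capture('side')]
for k in ('offcut','keeper','drop_bar'):
  for d in bot.cut_out(c,k)[:1]: 
    P=cloud(c,d['pixels'],o); print(k,d['p'],d['point'],len(P),np.percentile(P,[2,50,98],axis=0).round().tolist())
    if k=='offcut':
        P=P[(P[:,2]>24)&(P[:,2]<38)];print(cv2.minAreaRect(P[:,:2].astype(np.float32)))
    if k=='keeper': 
        print(keeper(P)); ks=P
S=get('keeper',cc[1:2])[0]
print('both',keeper(np.vstack([ks,S])))
np.save('ks.npy',np.vstack([ks]));np.save('ss.npy',S)
E
```

```text
[[-719. -505. -905.]
 [ 836. 1062.  235.]]
keeper w (array([508.44474443, 412.16173132,   1.15643186]), np.float64(13.897988476475579), 5507)
offcut 0.83 [268.8, 164.1] 1637 [[457.0, 297.0, 7.0], [481.0, 331.0, 29.0], [504.0, 363.0, 31.0]]
((479.2574157714844, 329.9584655761719), (68.02960968017578, 30.3127498626709), 65.78335571289062)
keeper 0.94 [210.8, 56.5] 14283 [[393.0, 359.0, 2.0], [482.0, 441.0, 108.0], [601.0, 493.0, 239.0]]
(array([508.69832321, 411.50140591,   1.13757553]), np.float64(12.812709406187594), 5577)
drop_bar 0.78 [102.4, 138.1] 1855 [[-169.0, 390.0, -899.0], [408.0, 404.0, 206.0], [441.0, 636.0, 244.0]]
both (array([509.09511076, 425.82136156,   1.26477228]), np.float64(9.4737847721598), 8885)
```

View pics/w1.png

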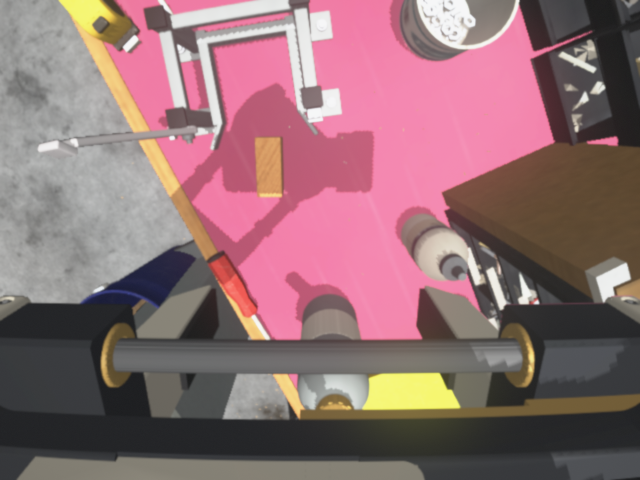

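The wrist view shows the keeper's four dark post caps at about (157,17), (299,3), (178,117) and (312,97), with the offcut at (268,165) in line with the mouth. The screwdriver at (230,285) lies clear of the path. I'll fit the keeper from the post caps.

```bash
python3 - <<'E'
from fit import *
o=bot.get_obs();c=bot.capture('wrist')
g=c['img'].max(2)
pts=[]
for u,v in((157,17),(299,3),(178,117),(312,97)):
    m=np.zeros((480,640),bool);m[max(0,v-22):v+22,u-22:u+22]=1;m&=g<75
    P=cloud(c,m,o);P=P[(P[:,2]>115)&(P[:,2]<140)]
    r=cv2.minAreaRect(P[:,:2].astype(np.float32)) if len(P)>4 else None
    print(len(P),np.median(P[:,2]) if len(P) else '',r); pts.append(r[0])
pts=np.array(pts)
# order: left-back(+y,x47), right-back(-y,47), left-front(+y,-38), right-front
M=np.array([[47,62],[47,-62],[-38,62],[-38,-62.]])
def f(q):
    cc,s=np.cos(q[2]),np.sin(q[2]);return ((M@np.array([[cc,s],[-s,cc]])+q[:2]-pts)*np.array([[.3],[.3],[1],[1]])).ravel()
s=least_squares(f,[509,427,1.27],x_scale=[1,1,.01]);print(s.x,s.fun.round(1))
S=np.load('ss.npy');S2=S[S[:,2]<100]
print('scene only posts low',keeper(S2))
E
```

```text
Traceback (most recent call last):
  File "h.py", line 11, in cloud
    p=cv2.undistortPoints(np.stack([u,v],1).astype(float)[:,None],K,np.array(c['D']))[:,0]
      ~~~~~~~~~~~~~~~~~~~^^^^^^^^^^^^^^^^^^^^^^^^^^^^^^^^^^^^^^^^^^^^^^^^^^^^^^^^^^^^
cv2.error: OpenCV(4.12.0) /io/opencv/modules/calib3d/src/undistort.dispatch.cpp:347: error: (-215:Assertion failed) CV_IS_MAT(_src) && CV_IS_MAT(_dst) && (_src->rows == 1 || _src->cols == 1) && (_dst->rows == 1 || _dst->cols == 1) && _src->cols + _src->rows - 1 == _dst->rows + _dst->cols - 1 && (CV_MAT_TYPE(_src->type) == CV_32FC2 || CV_MAT_TYPE(_src->type) == CV_64FC2) && (CV_MAT_TYPE(_dst->type) == CV_32FC2 || CV_MAT_TYPE(_dst->type) == CV_64FC2) in function 'cvUndistortPointsInternal'
```

```bash
python3 - <<'E'
from fit import *
o=bot.get_obs();c=bot.capture('wrist')
g=c['img'].max(2)
pts=[];M=[];W=[]
for (u,v),mm in zip(((157,17),(299,3),(178,117),(312,97)),[[47,62],[47,-62],[-38,62],[-38,-62.]]):
    m=np.zeros((480,640),bool);m[max(0,v-18):v+18,u-18:u+18]=1;m&=g<95
    if not m.sum(): print('none',g[v,u]);continue
    P=cloud(c,m,o);P=P[(P[:,2]>118)&(P[:,2]<140)]
    if len(P)<20: print('few',m.sum(),len(P));continue
    r=cv2.minAreaRect(P[:,:2].astype(np.float32));print(len(P),np.median(P[:,2]).round(),np.round(r[0],1),np.round(r[1],1),r[2]); pts.append(r[0]);M.append(mm)
pts=np.array(pts);M=np.array(M)
def f(q):
    cc,s=np.cos(q[2]),np.sin(q[2]);return (M@np.array([[cc,s],[-s,cc]])+q[:2]-pts).ravel()
s=least_squares(f,[509,427,1.27],x_scale=[1,1,.01]);print(s.x,s.fun.round(1))
S=np.load('ss.npy');print('scene low',keeper(S[S[:,2]<100]))
E
```

```text
170 127.0 [464.3 488.5] [16.7 16.3] 73.15352630615234
few 5 5
few 2 2
none 135
[509.74606045 425.39636285   1.27251895] [-0.  0.]
scene low (array([509.70408161, 427.06277258,   1.27004834]), np.float64(0.5038202568636834), 1372)
```

Emit:
apply_moves(motion="0.016 -0.03 0.02 0; 0.017 -0.028 0.03 0; 0 0 0.05 0; 0 0 0.055 0; 0 0 0.055 0; 0 0 0.05 0; 0 0 0.04 0; 0 0 0 0")

```text
time: 4.3
tool_pos: [477.6, 325.0, 24.1]
tcp_rot: [-3.138, 0.005, 1.134]
contact_force: [0.3, -0.5, 0.4]
grip_width: 91.5
finger_force: 0.0
```

Emit:
apply_moves(motion="0.002 0 0.01 0; 0 0 0.009 0; 0 0 0 0")

```text
time: 4.68
tool_pos: [480.3, 328.2, 7.9]
tcp_rot: [3.141, -0.0, 1.135]
contact_force: [-0.1, -0.1, 0.4]
grip_width: 91.8
finger_force: 0.0
```

Emit:
apply_moves(motion="0 0 0 0; 0 0 0 0; 0 0 0 0; 0 0 0 0; 0 0 0 0; 0 0 0 0", fingers=-1)

```text
time: 5.42
tool_pos: [480.3, 328.1, 7.7]
tcp_rot: [3.142, -0.0, 1.134]
contact_force: [0.3, 0.6, -0.6]
grip_width: 36.7
finger_force: 0.0
```

Emit:
apply_moves(motion="0 0 0 0; 0 0 0 0; 0 0 -0.05 0; 0 0 -0.055 0; 0 0 -0.06 0; 0 0 -0.06 0; 0 0 -0.06 0; 0 0 -0.05 0")

```text
time: 6.42
tool_pos: [480.0, 328.1, 345.4]
tcp_rot: [3.14, -0.001, 1.134]
contact_force: [0.9, 0.5, -1.2]
grip_width: 30.1
finger_force: 30.0
```

Emit:
apply_moves(motion="-0.035 0.017 0 0; -0.045 0.022 0 0; -0.045 0.023 0 0; -0.045 0.023 0 0; -0.045 0.023 0 0; -0.045 0.023 0 0; -0.045 0.023 0 0; -0.043 0.022 0 0")

```text
time: 7.42
tool_pos: [492.4, -63.3, 342.7]
tcp_rot: [3.141, -0.0, 1.134]
contact_force: [0.4, 0.3, 0.0]
grip_width: 29.5
finger_force: 30.0
```

Emit:
apply_moves(motion="0 0 0.05 0; 0 0 0.055 0; 0 0 0.06 0; 0 0 0.06 0; 0 0 0.055 0; 0 0 0.035 0; 0 0 0.015 0; 0 0 0 0")

```text
time: 8.43
tool_pos: [492.6, -61.6, 12.5]
tcp_rot: [-3.141, 0.0, 1.134]
contact_force: [-1.0, -0.7, -1.2]
grip_width: 29.9
finger_force: 30.0
```

Emit:
apply_moves(motion="0 0 0.001 0; 0 0 0 0")

```text
time: 8.68
tool_pos: [493.6, -61.9, 13.0]
tcp_rot: [3.139, -0.0, 1.135]
contact_force: [0.8, -0.2, -0.1]
grip_width: 29.9
finger_force: 30.0
```

Emit:
apply_moves(motion="0 0 0 0; 0 0 0 0; 0 0 0 0; 0 0 0 0", fingers=0.3)

```text
time: 9.18
tool_pos: [492.7, -61.6, 11.7]
tcp_rot: [3.142, -0.0, 1.134]
contact_force: [0.4, -0.3, -0.8]
grip_width: 59.0
finger_force: 0.0
```

Emit:
apply_moves(motion="0 0 -0.04 0; 0 0 -0.06 0; 0 0 -0.06 0; 0 0 -0.06 0; 0 0 -0.06 0; 0 0 -0.06 0; 0 0 -0.02 0; 0 0 0 0")

```text
time: 10.18
tool_pos: [493.0, -61.7, 373.0]
tcp_rot: [3.138, -0.001, 1.134]
contact_force: [0.6, 0.6, -0.4]
grip_width: 60.1
finger_force: 0.0
```

```bash
python3 - <<'E'
from fit import *
o=bot.get_obs()
cs=[bot.capture('scene'),bot.capture('side'),bot.capture('wrist')]
cl=[cloud(c,np.ones((480,640),bool),o) for c in cs]
for n,P in zip(['scene','side','wrist'],cl):
    T=near(P,(457,107),75);B=T[(T[:,2]>15)&(T[:,2]<140)]
    B=near(B,(457,107),50)
    if len(B)>50: print(n,'cyl',circ(B,38),len(B))
    H=near(T,(457,107),70);H=H[(H[:,2]>262)&(H[:,2]<310)]
    if len(H)>20:
        L=H[:,:2]-[457,107]; print(n,'burner az from centre',np.degrees(np.arctan2(*np.median(L,0)[::-1])),len(H))
    d=np.array([np.cos(1.94),np.sin(1.94)])
    for z in range(200,308,9):
        q=T[(T[:,2]>=z)&(T[:,2]<z+9)]
        if len(q)>3:
            L=q[:,:2]-[457,107]; a=L@d; b=L@[-d[1],d[0]]
            print(z,len(q),np.percentile(a,[3,50,97]).round(),np.percentile(b,[3,50,97]).round())
    off=P[(abs(P[:,0]-493)<60)&(abs(P[:,1]+62)<60)&(P[:,2]>26)&(P[:,2]<45)]
    if len(off)>10: print('off',len(off),cv2.minAreaRect(off[:,:2].astype(np.float32)),np.median(off[:,2]))
a=cs[0]['img'][120:300,300:460];b=cs[1]['img'][130:310,270:430]
cv2.imwrite('pics/t.png',np.hstack([cv2.resize(x,None,fx=2.5,fy=2.5) for x in(a,b)]))
E
```

```text
scene cyl (array([456.74081422, 106.91432832]), np.float64(0.6539226118021304)) 2136
scene burner az from centre 110.10173968564484 222
200 82 [ 0. 11. 16.] [-13.  -1.  14.]
209 96 [ 2. 11. 16.] [-15.   5.  36.]
218 147 [ 2. 11. 16.] [-13.  14.  37.]
227 131 [ 1. 10. 16.] [-14.   6.  37.]
236 57 [ 0.  5. 12.] [-10.  -0.   9.]
245 27 [ 2.  6. 10.] [-5. -1.  5.]
254 11 [ 6. 11. 24.] [-5. -0.  3.]
263 29 [23. 30. 35.] [-9.  1.  8.]
272 42 [26. 39. 46.] [-10.   0.  11.]
281 46 [41. 52. 58.] [-11.  -2.   9.]
290 79 [48. 52. 56.] [-10.  -1.   9.]
299 24 [43. 47. 50.] [-7. -1.  5.]
off 12 ((468.29364013671875, -79.83767700195312), (6.309561252593994, 15.285415649414062), 0.12398162484169006) 29.6316590898966
side cyl (array([457.40050209, 106.78016341]), np.float64(0.8881179254901923)) 2229
side burner az from centre 123.92722683415911 309
200 65 [-15.  -8.   5.] [-3.  9. 16.]
209 83 [-16.  -8.   7.] [-0. 15. 40.]
218 111 [-16.  -8.   8.] [-1. 29. 40.]
227 115 [-16.  -5.   9.] [-0. 13. 39.]
236 54 [-11.  -4.   7.] [-5.  5. 12.]
245 29 [-5. -1.  6.] [-0.  3.  7.]
254 32 [-1.  3. 21.] [-2.  3
[... 299 characters left out ...]
813253879
wrist cyl (array([459.95602748, 105.82428654]), np.float64(0.34929841916197546)) 1215
wrist burner az from centre 105.25510014447767 1287
200 407 [-19. -13.   2.] [-19.  -6.  14.]
209 77 [-17. -14.  -3.] [-17.  -6.  12.]
218 339 [-17. -11.   3.] [-16.  14.  35.]
227 1010 [-17.  -5.   8.] [-16.  22.  36.]
236 954 [-14.  -6.   7.] [-14.  -4.  11.]
245 104 [-6. -5. -1.] [-7. -2.  3.]
254 221 [-5. -1.  3.] [-7. -2.  3.]
263 349 [ 0.  6. 12.] [-7. -2.  3.]
272 346 [ 9. 12. 21.] [-10.  -1.   8.]
281 559 [11. 17. 28.] [-7.  1.  8.]
290 11 [22. 23. 28.] [1. 4. 6.]
off 1235 ((497.2054138183594, -60.97113800048828), (69.65697479248047, 29.31397247314453), 65.51168060302734) 33.97050914226725
```

View pics/t.png

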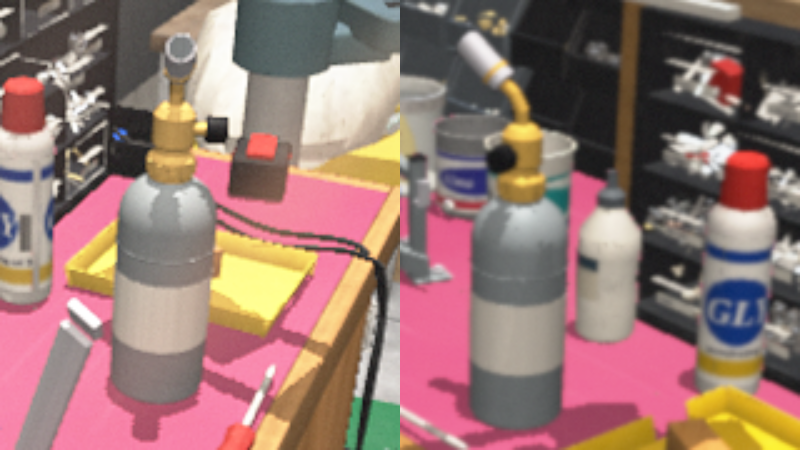

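The picture shows the torch's thin neck and white nozzle at (178,55) in the left half, with a black valve knob at (215,128) below it. The offcut lies in the tray. The tool can only point down, so its body overhangs the fingers and would strike the cylinder at 67 mm or higher, which means a low push isn't possible. Instead I'll take hold of the burner nozzle from above, take off most of the weight without lifting, and slide the torch.

Emit:
apply_moves(motion="0 0 0 -9.2; 0 0 0 -9.2; 0 0 0 -9.2; 0 0 0 -9.2; 0 0 0 -9.2; 0.06 0.009 0 0; 0.06 0.009 0 0; 0 0 0 0", fingers=0.3)

```text
time: 11.32
tool_pos: [465.1, 60.1, 370.6]
tcp_rot: [-3.14, -0.002, 1.943]
contact_force: [0.5, -0.6, 0.9]
grip_width: 59.8
finger_force: 0.0
```

Emit:
apply_moves(motion="0.034 0.005 0 0; 0.033 0.0045 0 0; 0 0 0.04 0; 0 0 0.04 0; 0 0 0.03 0; 0 0 0.01 0; 0 0 0 0")

```text
time: 12.2
tool_pos: [451.4, 122.2, 251.3]
tcp_rot: [-3.14, -0.0, 1.937]
contact_force: [0.7, 0.2, 0.2]
grip_width: 59.6
finger_force: 0.0
```

```bash
python3 - <<'E'
from fit import *
o=bot.get_obs();print(o['tool_pos'].round(1),o['tcp_rot'].round(3))
cs=[bot.capture('scene'),bot.capture('side'),bot.capture('wrist')]
T=np.eye(4);T[:3,:3]=R.from_euler('xyz',o['tcp_rot']).as_matrix()
for n,c in zip(['scene','side','wrist'],cs):
    P=cloud(c,np.ones((480,640),bool),o);L=(P-o['tool_pos'])@T[:3,:3]
    q=L[(abs(L[:,0])<40)&(abs(L[:,1])<26)&(L[:,2]>-50)&(L[:,2]<-8)]
    if len(q)>5: print(n,len(q),np.percentile(q,[2,50,98],axis=0).round(1).tolist())
a=cs[0]['img'][110:290,300:460];b=cs[1]['img'][110:290,250:410]
cv2.imwrite('pics/t2.png',np.hstack([cv2.resize(x,None,fx=2.5,fy=2.5) for x in(a,b)]))
E
```

```text
[451.4 122.2 251.3] [-3.14  -0.     1.937]
scene 210 [[7.9, -9.7, -49.4], [31.9, 0.5, -37.0], [39.7, 10.0, -11.8]]
side 112 [[-13.9, -10.4, -36.0], [-2.5, -3.7, -20.9], [29.7, 6.2, -9.0]]
wrist 4737 [[3.3, -9.3, -49.7], [29.3, 0.4, -42.7], [38.9, 10.0, -26.7]]
```

View pics/t2.png

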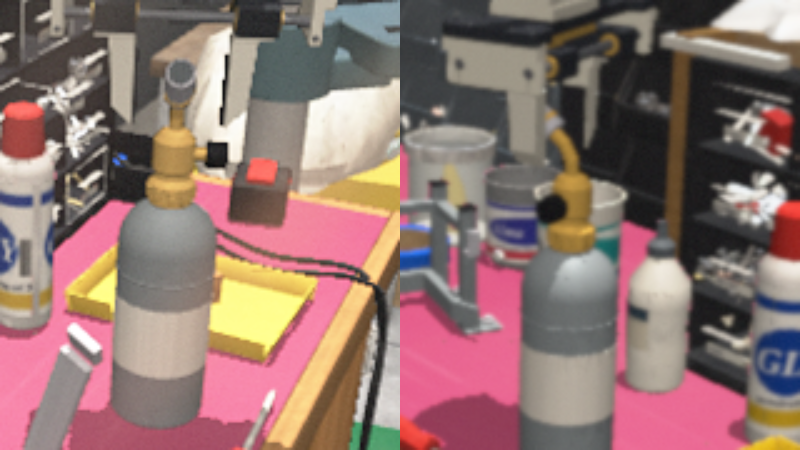

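The fingers straddle the nozzle, at (122) and (238) with the nozzle at (180,75) in the left half, and clear the knob. Closing now.

Emit:
apply_moves(motion="0.002 0 0.001 0; 0 0 0 0; 0 0 0 0; 0 0 0 0; 0 0 0 0; 0 0 0 0; 0 0 0 0", fingers=-1)

```text
time: 13.22
tool_pos: [450.7, 124.7, 250.8]
tcp_rot: [3.141, 0.0, 1.937]
contact_force: [-0.2, -0.0, 0.4]
grip_width: 19.8
finger_force: 30.0
```

```bash
python3 - <<'E'
from fit import *
o=bot.get_obs();print({k:np.round(o[k],2).tolist() for k in('time','tool_pos','contact_force','moment','grip_width','finger_force')})
for n in('scene','side'):
    P=cloud(bot.capture(n),np.ones((480,640),bool))
    for lo,hi in((12,60),(90,145)):
        B=near(P[(P[:,2]>lo)&(P[:,2]<hi)],(457,107),50); print(n,lo,circ(B,38))
print(bot.get_obs()['contact_force'])
E
```

```text
{'time': 13.22, 'tool_pos': [450.7, 124.7, 250.78], 'contact_force': [-0.17, -0.02, 0.36], 'moment': [0.05, -0.05, -0.02], 'grip_width': 19.79, 'finger_force': 29.99}
scene 12 (array([456.65627554, 106.77031658]), np.float64(0.651630481379847))
scene 90 (array([456.72416361, 106.82136953]), np.float64(0.6784598280998253))
side 12 (array([457.37474974, 106.89635912]), np.float64(0.9313216845950336))
side 90 (array([457.47598038, 106.84100116]), np.float64(0.8583608180998468))
[ 0.79334853 -0.2513156   0.52690504]
```

Emit:
apply_moves(motion="0 0 -0.0005 0; 0 0 0 0")

```text
time: 13.58
tool_pos: [450.3, 124.6, 250.8]
tcp_rot: [-3.141, -0.0, 1.937]
contact_force: [0.6, -0.3, -2.6]
grip_width: 20.4
finger_force: 30.0
```

Emit:
apply_moves(motion="0 0 -0.0005 0; 0 0 0 0")

```text
time: 13.82
tool_pos: [450.2, 124.6, 251.2]
tcp_rot: [-3.14, -0.0, 1.937]
contact_force: [-0.3, -0.4, -5.8]
grip_width: 19.9
finger_force: 30.0
```

```bash
cat > chk.py <<'E'
from fit import *
import sys
cx=(float(sys.argv[1]),float(sys.argv[2])); F=[];M=[]
for n in('scene','side','scene','side','scene'):
    P=cloud(bot.capture(n),np.ones((480,640),bool));o=bot.get_obs();F.append(o['contact_force']);M.append(o['moment'])
    if len(F)<3:
        r=[]
        for lo,hi in((12,60),(90,145)):
            B=near(P[(P[:,2]>lo)&(P[:,2]<hi)],cx,48)
            r.append(circ(B,38)[0].round(1).tolist() if len(B)>30 else None)
        print(n,r)
print('F',np.mean(F,0).round(2),'M',np.mean(M,0).round(2),'tcp',o['tool_pos'].round(1),'t',o['time'])
E
python3 chk.py 457 107
```

```text
scene [[455.9, 108.3], [456.1, 107.8]]
side [[456.6, 108.7], [456.7, 108.0]]
F [-0.1  -0.16 -5.93] M [ 0.02 -0.02 -0.01] tcp [450.5 124.7 251.6] t 14.075
```

Emit:
apply_moves(motion="0 0 0.0002 0; 0.0018 0.0009 0 0; 0.0018 0.0009 0 0; 0.0018 0.0009 0 0; 0.0018 0.0009 0 0; 0.0018 0.0009 0 0")

```text
time: 14.82
tool_pos: [451.6, 134.8, 251.5]
tcp_rot: [3.141, 0.0, 1.937]
contact_force: [-0.3, -0.6, -5.7]
grip_width: 20.1
finger_force: 30.0
```

```bash
python3 chk.py 455 116
```

```text
scene [[456.9, 119.7], [457.1, 118.8]]
side [[457.5, 120.1], [457.9, 119.0]]
F [ 0.29 -0.23 -5.33] M [ 0.03 -0.03 -0.02] tcp [451.6 134.7 251.6] t 15.075
```

Emit:
apply_moves(motion="0 0 0.0003 0; 0.0036 0.0017 0 0; 0.0036 0.0017 0 0; 0.0036 0.0017 0 0; 0.0036 0.0017 0 0; 0.0036 0.0017 0 0; 0.0036 0.0017 0 0; 0 0 0 0")

```text
time: 16.08
tool_pos: [453.4, 158.8, 251.3]
tcp_rot: [3.141, -0.0, 1.938]
contact_force: [0.4, -0.8, -5.7]
grip_width: 20.2
finger_force: 30.0
```

```bash
python3 chk.py 458 140
```

```text
scene [[459.0, 142.8], [459.2, 142.3]]
side [[459.5, 142.8], [459.7, 142.2]]
F [-0.37  0.11 -4.95] M [ 0.04  0.01 -0.  ] tcp [453.4 158.5 251.4] t 16.325
```

Emit:
apply_moves(motion="0.004 0.002 0 0; 0.006 0.0028 0 0; 0.006 0.0028 0 0; 0.006 0.0028 0 0; 0.006 0.0028 0 0; 0.006 0.0028 0 0; 0.006 0.0028 0 0; 0.004 0.002 0 0")

```text
time: 17.32
tool_pos: [457.0, 207.5, 251.2]
tcp_rot: [3.142, 0.0, 1.938]
contact_force: [-0.6, -0.3, -5.5]
grip_width: 19.9
finger_force: 30.0
```

Emit:
apply_moves(motion="0.005 0.0024 0 0; 0.007 0.0033 0 0; 0.007 0.0033 0 0; 0.007 0.0033 0 0; 0.007 0.0033 0 0; 0.007 0.0033 0 0; 0.005 0.0024 0 0; 0 0 0 0")

```text
time: 18.32
tool_pos: [460.9, 257.1, 251.3]
tcp_rot: [3.141, -0.0, 1.938]
contact_force: [-0.3, -0.5, -4.6]
grip_width: 19.9
finger_force: 30.0
```

```bash
python3 chk.py 467 238
```

```text
scene [[466.6, 241.2], [466.8, 240.6]]
side [[467.4, 241.2], [467.4, 240.4]]
F [-0.06 -0.25 -4.48] M [ 0.08 -0.03  0.02] tcp [460.9 256.5 251.4] t 18.575
```

Emit:
apply_moves(motion="0.005 0.0026 0 0; 0.007 0.0036 0 0; 0.008 0.0041 0 0; 0.008 0.0041 0 0; 0.008 0.0041 0 0; 0.008 0.0041 0 0; 0.007 0.0036 0 0; 0.005 0.0026 0 0")

```text
time: 19.58
tool_pos: [467.6, 319.8, 251.2]
tcp_rot: [-3.142, 0.0, 1.938]
contact_force: [-0.3, 0.2, -6.0]
grip_width: 20.2
finger_force: 30.0
```

Emit:
apply_moves(motion="0.006 0.003 0 0; 0.006 0.003 0 0; 0 0 0 0")

```text
time: 19.95
tool_pos: [469.0, 333.2, 251.4]
tcp_rot: [3.141, -0.0, 1.938]
contact_force: [0.1, -0.2, -4.8]
grip_width: 20.4
finger_force: 30.0
```

```bash
python3 chk.py 475 317; python3 - <<'E'
from fit import *
c=bot.capture('scene');cv2.imwrite('pics/s3.png',c['img'][90:430,150:470])
ds=bot.cut_out(c,'keeper');P=cloud(c,ds[0]['pixels']);P=P[(P[:,2]<100)];print(ds[0]['p'],keeper(P))
E
```

```text
scene [[475.4, 318.0], [475.0, 316.6]]
side [[475.5, 317.5], [475.6, 316.5]]
F [ 0.21  0.33 -4.34] M [ 0.07 -0.04 -0.01] tcp [469.  332.5 251.4] t 20.2
0.9 (array([509.72044196, 427.08385077,   1.2699016 ]), np.float64(0.4853662584383329), 1631)
```

View pics/s3.png

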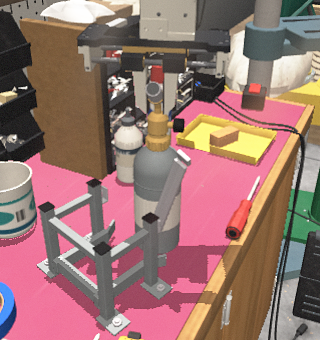

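The torch stands upright before the mouth at (158,200) in the crop, the keeper is in line with it, and the offcut is in the tray at (225,135). Going straight in.

Emit:
apply_moves(motion="0.005 0.004 0 0; 0.0063 0.005 0 0; 0.0063 0.005 0 0; 0.0063 0.005 0 0; 0.0063 0.005 0 0; 0.0063 0.005 0 0; 0.005 0.004 0 0; 0 0 0 0")

```text
time: 21.3
tool_pos: [485.0, 383.7, 251.3]
tcp_rot: [3.141, -0.0, 1.938]
contact_force: [0.8, -0.1, -3.3]
grip_width: 20.2
finger_force: 30.0
```

```bash
python3 chk.py 491 370
```

```text
scene [[493.0, 368.0], [491.7, 367.4]]
side [[491.4, 367.5], [491.6, 366.8]]
F [ 0.17 -0.23 -5.34] M [ 0.05 -0.02  0.04] tcp [484.9 383.  251.4] t 21.55
```

Emit:
apply_moves(motion="0.004 0.0032 0 0; 0.0055 0.0043 0 0; 0.0055 0.0043 0 0; 0.0055 0.0043 0 0; 0.0055 0.0043 0 0; 0.0055 0.0043 0 0; 0.0055 0.0043 0 0; 0.004 0.0032 0 0")

```text
time: 22.55
tool_pos: [500.3, 433.5, 251.2]
tcp_rot: [3.142, 0.0, 1.938]
contact_force: [-0.1, -0.1, -6.1]
grip_width: 20.1
finger_force: 30.0
```

Emit:
apply_moves(motion="0 0 0 0; 0.0016 0.0012 0 0; 0.0016 0.0012 0 0; 0.0016 0.0012 0 0; 0 0 0 0")

```text
time: 23.18
tool_pos: [501.9, 438.9, 251.3]
tcp_rot: [3.141, -0.0, 1.937]
contact_force: [0.5, -1.0, -4.9]
grip_width: 20.0
finger_force: 30.0
```

```bash
python3 chk.py 508 424
```

```text
scene [[509.1, 423.2], [509.4, 422.6]]
side [[509.0, 422.2], [508.6, 422.0]]
F [ 0.33 -0.43 -5.91] M [ 0.01 -0.05 -0.01] tcp [501.9 438.7 251.3] t 23.425
```

Emit:
apply_moves(motion="0.0012 0.0009 0 0; 0.0012 0.0009 0 0; 0.0012 0.0009 0 0; 0.0012 0.0009 0 0; 0 0 0 0")

```text
time: 24.05
tool_pos: [503.5, 444.8, 251.2]
tcp_rot: [3.141, -0.0, 1.938]
contact_force: [0.1, 0.0, -4.7]
grip_width: 20.2
finger_force: 30.0
```

Emit:
apply_moves(motion="0.0008 0.0006 0 0; 0.0008 0.0006 0 0; 0 0 0 0")

```text
time: 24.42
tool_pos: [504.0, 446.4, 251.1]
tcp_rot: [-3.141, 0.0, 1.937]
contact_force: [0.3, -0.9, -6.5]
grip_width: 20.0
finger_force: 30.0
```

```bash
python3 chk.py 510 428
```

```text
scene [[511.1, 429.9], [511.4, 429.4]]
side [[510.9, 428.5], [510.4, 428.6]]
F [-0.08 -0.63 -6.88] M [-0.13  0.08  0.01] tcp [504.  446.4 251.1] t 24.675
```

Emit:
apply_moves(motion="0.0008 0.0006 0 0; 0.0004 0.0003 0 0; 0 0 0.0006 0; 0 0 0 0; 0 0 0 0")

```text
time: 25.3
tool_pos: [504.5, 448.0, 251.0]
tcp_rot: [3.141, -0.0, 1.937]
contact_force: [-2.7, -1.5, -2.8]
grip_width: 19.9
finger_force: 30.0
```

```bash
python3 chk.py 510 428
```

```text
scene [[511.2, 429.4], [511.6, 429.6]]
side [[510.7, 428.0], [510.5, 428.7]]
F [-1.25 -1.41 -1.93] M [-0.35  0.39 -0.02] tcp [504.5 448.  251. ] t 25.55
```

Emit:
apply_moves(motion="-0.0004 -0.0003 0.0004 0; 0 0 0 0; 0 0 0 0")

```text
time: 25.92
tool_pos: [504.5, 447.7, 251.0]
tcp_rot: [3.14, -0.0, 1.937]
contact_force: [-1.6, -0.7, 3.4]
grip_width: 19.7
finger_force: 30.0
```

Emit:
apply_moves(motion="0 0 0 0; 0 0 0 0; 0 0 0 0; 0 0 0 0; 0 0 0 0", fingers=0.2)

```text
time: 26.55
tool_pos: [504.3, 447.5, 250.2]
tcp_rot: [3.142, 0.0, 1.937]
contact_force: [0.1, -0.0, -0.4]
grip_width: 55.0
finger_force: 0.0
```

```bash
python3 chk.py 510 428
```

```text
scene [[511.0, 429.1], [511.0, 428.6]]
side [[510.5, 427.7], [510.2, 428.0]]
F [ 0.04  0.16 -0.14] M [ 0.02 -0.04  0.  ] tcp [504.3 447.5 250.2] t 26.8
```

Emit:
apply_moves(motion="0 0 -0.03 0; 0 0 -0.04 0; 0 0 -0.04 0; 0 0 0 9.55; 0 0 0 9.55; 0 0 0 9.55; 0 0 0 9.55; 0 0 0 0")

```text
time: 27.8
tool_pos: [504.3, 447.5, 360.2]
tcp_rot: [3.142, -0.0, 1.272]
contact_force: [-0.4, -0.5, -0.4]
grip_width: 55.4
finger_force: 0.0
```

Emit:
apply_moves(motion="-0.015 -0.028 0 0; -0.015 -0.028 0 0; -0.015 -0.028 0 0; -0.015 -0.028 0 0; -0.015 -0.027 0 0; 0 0 0 0; 0 0 0 0", fingers=-1)

```text
time: 28.68
tool_pos: [349.9, 417.0, 360.4]
tcp_rot: [3.141, -0.001, 1.272]
contact_force: [0.9, 0.0, 0.7]
grip_width: 0.8
finger_force: 0.0
```

```bash
python3 - <<'E'
from fit import *
q=np.array([509.7,427,1.27]);Rk=np.array([[np.cos(q[2]),-np.sin(q[2])],[np.sin(q[2]),np.cos(q[2])]])
o=bot.get_obs();print('tcp kf',((o['tool_pos'][:2]-q[:2])@Rk).round(1),o['tool_pos'][2],o['tcp_rot'],o['grip_width'])
for n in('scene','side','wrist'):
    c=bot.capture(n);ds=bot.cut_out(c,'drop_bar')
    if ds:
        P=cloud(c,ds[0]['pixels'],o);L=np.c_[(P[:,:2]-q[:2])@Rk,P[:,2]];L=L[(abs(L[:,0]+50)<15)&(L[:,2]>60)&(L[:,2]<270)]
        print(n,ds[0]['p'],len(L),np.percentile(L,[2,50,98],axis=0).round(1).tolist() if len(L) else '')
    P=cloud(c,np.ones((480,640),bool),o);L=np.c_[(P[:,:2]-q[:2])@Rk,P[:,2]]
    B=L[(L[:,2]>60)&(L[:,2]<140)&(abs(L[:,0])<42)&(abs(L[:,1])<42)&(np.hypot(L[:,0],L[:,1])<46)]
    if len(B)>50: print('torch kf',circ(B,38),len(B))
E
```

```text
tcp kf [-56.9 149.7] 360.40901324263507 [ 3.14088190e+00 -5.62705727e-04  1.27241952e+00] 0.816056122900558
scene 0.86 995 [[-52.7, 67.3, 120.6], [-47.9, 93.8, 189.3], [-46.4, 116.3, 242.3]]
torch kf (array([ 1.62442035, -0.68408011]), np.float64(0.43333506362538543)) 1510
side 0.78 572 [[-60.3, 57.9, 102.3], [-53.8, 87.4, 176.0], [-49.0, 113.4, 240.1]]
torch kf (array([ 0.96204753, -0.13538642]), np.float64(1.2162256954414445)) 1001
wrist 0.79 1032 [[-57.5, 65.9, 129.0], [-47.3, 98.2, 218.0], [-46.5, 116.5, 245.2]]
torch kf (array([2.02884787, 0.05057667]), np.float64(0.2574415017288807)) 1366
```

Emit:
apply_moves(motion="0.002 0 0.04 0; 0 0 0.05 0; 0 0 0.04 0; 0 0 0.02 0; 0 0.004 0 0; 0 0.006 0 0; 0 0.006 0 0; 0 0.004 0 0")

```text
time: 29.98
tool_pos: [369.8, 413.0, 211.0]
tcp_rot: [3.141, -0.001, 1.27]
contact_force: [-1.3, -0.5, -0.0]
grip_width: 0.5
finger_force: 0.1
```

Emit:
apply_moves(motion="0 0.005 0 0; 0 0.006 0 0; 0 0.006 0 0; 0 0.006 0 0; 0 0.006 0 0; 0 0.006 0 0; 0 0.005 0 0; 0 0 0 0")

```text
time: 30.98
tool_pos: [407.6, 400.9, 210.1]
tcp_rot: [3.142, 0.0, 1.27]
contact_force: [-0.4, 0.9, -0.3]
grip_width: 0.6
finger_force: 0.0
```

Emit:
apply_moves(motion="0 0.005 0 0; 0 0.005 0 0; 0 0.005 0 0; 0 0.005 0 0; 0 0.004 0 0; 0 0 0 0; 0 0 0 0; 0 0 0 0")

```text
time: 31.98
tool_pos: [430.0, 394.0, 210.2]
tcp_rot: [3.142, -0.0, 1.271]
contact_force: [0.4, 0.5, 0.2]
grip_width: 0.0
finger_force: 0.0
```

```bash
cat > bar.py <<'E'
from fit import *
q=np.array([509.7,427,1.27]);Rk=np.array([[np.cos(q[2]),-np.sin(q[2])],[np.sin(q[2]),np.cos(q[2])]])
o=bot.get_obs();print('tcp kf',((o['tool_pos'][:2]-q[:2])@Rk).round(1),o['tool_pos'][2],o['time'])
for n in('scene','side'):
    c=bot.capture(n);cv2.imwrite(f'pics/b_{n}{int(o["time"]*10)}.png',c['img']);ds=bot.cut_out(c,'drop_bar')
    for d in ds[:1]:
        P=cloud(c,d['pixels'],o);L=np.c_[(P[:,:2]-q[:2])@Rk,P[:,2]];L=L[(abs(L[:,0]+50)<15)&(L[:,2]>60)&(L[:,2]<270)]
        print(n,d['p'],len(L),np.percentile(L,[2,50,98],axis=0).round(1).tolist() if len(L) else '')
    P=cloud(c,np.ones((480,640),bool),o);L=np.c_[(P[:,:2]-q[:2])@Rk,P[:,2]]
    B=L[(L[:,2]>50)&(L[:,2]<145)&(np.hypot(L[:,0],L[:,1])<46)]
    if len(B)>50: print('torch kf',circ(B,38),len(B))
    S=L[(abs(L[:,0]+50)<5)&(abs(L[:,1])<45)&(L[:,2]>50)]
    if len(S): print('bar zone',len(S),np.percentile(S,[2,50,98],axis=0).round(1).tolist())
E
python3 bar.py
```

```text
tcp kf [-55.1  66.3] 210.24978026723085 31.975
scene 0.66 229 [[-52.0, 2.3, 95.3], [-46.9, 20.6, 107.2], [-45.4, 72.2, 114.6]]
torch kf (array([ 1.71286798, -0.68868524]), np.float64(0.4381287340096165)) 1879
bar zone 393 [[-54.5, -22.8, 95.6], [-47.6, 7.1, 113.6], [-45.4, 38.1, 318.9]]
side 0.62 424 [[-60.3, -77.8, 94.8], [-53.3, -0.7, 104.9], [-48.4, 65.9, 113.3]]
torch kf (array([ 0.95150255, -0.22998709]), np.float64(1.120593280032967)) 928
bar zone 276 [[-54.9, -42.9, 93.6], [-52.1, -3.6, 105.3], [-46.6, 43.1, 317.1]]
```

The bar has fallen shut: it is level at z ≈ 105 all the way across. I'll retreat up and away, then check.

Emit:
apply_moves(motion="0 -0.02 -0.03 0; 0 -0.03 -0.05 0; 0 -0.03 -0.05 0; -0.03 -0.03 -0.03 0; -0.05 0 0 0; -0.05 0 0 0; 0 0 0 0; 0 0 0 0")

```text
time: 33.17
tool_pos: [287.0, 302.7, 370.6]
tcp_rot: [3.141, -0.001, 1.27]
contact_force: [-0.1, 0.2, 0.2]
grip_width: 0.5
finger_force: 0.0
```

```bash
python3 bar.py; python3 - <<'E'
from fit import *
import glob
cs=[bot.capture('scene'),bot.capture('side')]
for n,r in(('spray_can',28),('glue_bottle',28.5)):
    for P in get(n,cs):
        P=P[(P[:,2]>15)&(P[:,2]<80)]
        if len(P)>20: P=near(P,np.median(P,0),60);print(n,circ(P,r))
cv2.imwrite('pics/fin.png',np.hstack([cv2.resize(c['img'][100:420,150:470],(400,400)) for c in cs]))
E
```

```text
tcp kf [-184.8  175.9] 370.59926093010006 33.175
scene 0.73 223 [[-52.2, 2.5, 95.4], [-46.9, 20.7, 108.1], [-45.1, 71.8, 114.2]]
torch kf (array([ 1.70114533, -0.70184083]), np.float64(0.4282404991106894)) 1868
bar zone 232 [[-52.3, 1.6, 94.8], [-46.9, 20.2, 108.2], [-45.3, 38.6, 114.3]]
side 0.8 505 [[-60.6, -80.7, 93.9], [-53.1, -1.9, 104.9], [-47.5, 67.4, 113.6]]
torch kf (array([ 0.89498765, -0.05005193]), np.float64(1.212487083838191)) 927
bar zone 252 [[-54.8, -42.5, 93.9], [-52.2, 0.2, 104.4], [-47.3, 42.2, 113.4]]
spray_can (array([622.35021334,  25.7065884 ]), np.float64(0.92645394055344))
spray_can (array([623.19929479,  26.38881453]), np.float64(1.0572076071894951))
glue_bottle (array([617.22126838, 168.62210978]), np.float64(0.7753134684373553))
glue_bottle (array([617.93265789, 170.49038024]), np.float64(1.283606764433932))
```

View pics/fin.png

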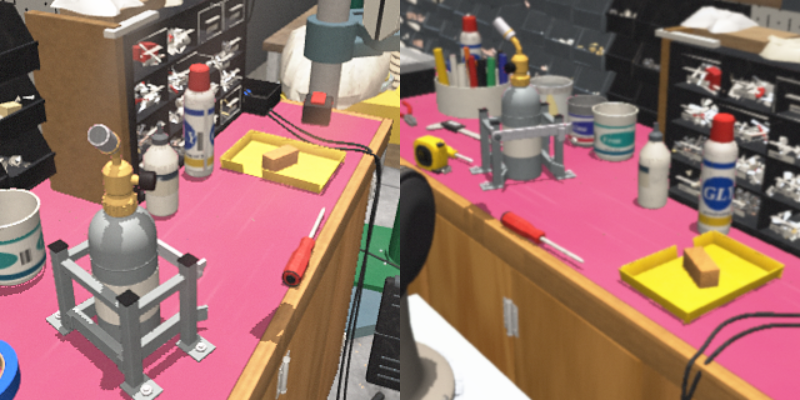

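The torch stands upright in the keeper at (125,260) left and (522,130) right, with the bar level across its front at (520,130). The offcut lies in the tray, and the can and the bottle have not moved.

```bash
python3 -c "
from plant import bot
print(bot.close_job())"
```

```text
the job is handed in; nothing more can be done
None
```

The job is handed in: the torch stands upright and home in the keeper with the drop bar shut, the offcut is in the tray, and the spray can and glue bottle have not moved. I slid the torch by gripping its burner with most of its weight taken off, because the down-pointing gripper could not push low enough; its base stayed on the bench as far as the force and camera readings show.

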